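# Fit the spacer bush and offer up the cover plate

## Task

The flap's spring housing is open on the shelf: slip the white spacer bush over the upright post until it sits fully down on the foot, and let it go. Then lift the cover plate by its grip rib and hold it level, hovering about a centimetre above the two threaded pillars without touching them, each threaded hole showing fully through a plate hole (either way round), so that I can start the screws; finish while still holding it there, and leave the other things on the shelf where they are.

Things in the scene. Friction and masses are not known exactly. Their poses are not given: they have to be found in the camera images.
- base: the open spring housing, bolted to the shelf: a dark steel foot 160 x 70 x 10 mm, with a plain steel post in the middle and a hollow aluminium pillar near each end. Origin under the centre of the foot, on the rubber liner (4 mm above the shelf); x runs along the foot's length through both pillars, z up
- post_top (a point): top of the post: 14 mm diameter, rises 40 mm above the foot's upper face, the last 6 mm tapering to 7 mm across. On the axis, 50 mm above the underside of the foot
- thread_a (a point): centre of the mouth of the 8 mm threaded hole in the top of the pillar at the foot's -x end. Each pillar is 20 mm in diameter, rises 48 mm above the foot's upper face (58 mm above its underside) and stands 58 mm from the post's axis
- thread_b (a point): the same on the pillar at the foot's +x end
- bush: the white plastic spacer bush, a plain round tube. Origin at the centre of its lower end
- bush_center (a point): the middle of the white bush (half-way up, on its axis): outer diameter 32 mm, bore 18 mm, height 36 mm, about 30 g, standing upright; both ends alike. When fully down on the foot this point is 28 mm above the underside of the foot
- cover: the aluminium cover plate, a flat plate 150 x 50 x 4 mm lying on the liner with a solid grip rib standing up from its middle. Origin under the centre of the plate; x runs along its length, z up; about 140 g, balanced at the middle
- cover_grip (a point): where to grip the rib, on the plate's centre axis, 30 mm above the plate's underside. The rib is 40 mm long (along the plate's x), 12 mm thick (along y), its top is 44 mm above the plate's underside; so the fingers close along the plate's y
- hole_a (a point): centre of the plate's 16 mm through hole at its -x end, at the underside, 58 mm from the plate's centre
- hole_b (a point): the same at the plate's +x end
- canister: stainless pin canister, 62 mm across, 84 mm tall, standing. Bystander. Origin under its centre
- applicator: silver plier-shaped tag applicator lying flat, about 245 mm long, 65 mm wide, 28 mm high. Bystander. Origin on its underside near the middle; its x axis runs along it
- tagsleeve: red plastic tag sleeve (open tray 75 x 100 mm, 22 mm high) with three green calf tags in it. Bystander. Origin under its centre
There are look-alikes about, which are no part of the job. What is meant by the bush is not blue or yellow, and is the smaller of those in its own colour.

How it is judged (in metres and radians):
On the way:
1. the bush is fully down over the post and let go (horizontal distance between bush_center and post_top below 0.0035 m and z of bush_center in the frame of base below 0.031 m and angle between bush_center's own z axis and vertical below 0.12 rad and contact force between the fingers and bush below 0.1 N), for 0.2 s.
At the end, for the whole second after the job is handed in: Bush released on the post, within 3 mm of fully down and 3.5 mm of centred. Plate gripped, still, level within 0.09 rad, underside 3 to 22 mm above the pillar tops, touching neither housing nor bush, each hole within 4 mm horizontally of its own threaded hole, either way round (all of step 1 and ((horizontal distance between hole_a and thread_a below 0.004 m and horizontal distance between hole_b and thread_b below 0.004 m) or (horizontal distance between hole_a and thread_b below 0.004 m and horizontal distance between hole_b and thread_a below 0.004 m)) and z of hole_a in the frame of base between 0.061 and 0.08 m and z of hole_b in the frame of base between 0.061 and 0.08 m and angle between cover_grip's own z axis and vertical below 0.09 rad and contact force between the fingers and cover above 1 N and contact force between cover and base below 0.1 N and contact force between cover and bush below 0.1 N and linear speed of cover below 0.02 m/s); the arm keeps its last pose, push and grip.
It fails at once if the cover plate touches the housing (contact force between cover and base above 1 N).
It fails at once if the canister is moved more than 20 mm (distance of canister from where it was at the start of the episode above 0.02 m).
It fails at once if the applicator is moved more than 20 mm (distance of applicator from where it was at the start of the episode above 0.02 m).
It fails at once if the tagsleeve is moved more than 20 mm (distance of tagsleeve from where it was at the start of the episode above 0.02 m).
It also fails if it takes over 50 s, if anything falls off the work surface, if the arm or the gripper's body presses on something with over 40 N, if the wrist force passes 120 N, or if a joint passes its speed limit or range.

## Robot

A 6-joint arm with a two-finger parallel gripper is mounted at the origin on the work surface. World frame = base frame: x ahead of the robot, y to its left, z up, the work surface at z = 0. Lengths are in m, angles in degrees, forces in N, time in s.
With the tool pointing down it reaches from about 0.4 to 0.825 m from the base axis. Payload 7 kg.
Tool frame: the origin (TCP) lies between the finger pads; the fingertips stand 11 mm ahead of it and the grasp point (between the pads) lies 8 mm behind it (r.tcp_to_tips is the distance from the TCP to the fingertips, in m); x points along the fingers, y is the direction in which the jaws open and shut, and the axes are right-handed (so a half turn about x gives the same grasp; the last joint's range is limited). The gripper opens to 88 mm and grips with 3 to 60 N. Pads are 19 mm wide; open, the fingers measure 130 mm over their backs; the gripper's body (78 mm by 193 mm) begins 47 mm behind the grasp point.
Start: joints at [90.075, 20.546, 0.682, 0, -70.136, -16.507], TCP at [0.191, 0.647, 0.238] pointing down, gripper open.
Joint ranges: [-176.03, 176.03], [-82.01, 121.73], [-58.28, 71.71], [-173.87, 95.51], [-174.79, -0.11], [-173.66, 173.66]. Speed limits (degrees/s): [136.94, 136.94, 172.46, 180, 180, 180].

## Interface

Orientations are given as [roll, pitch, yaw] about the fixed x, y, z axes, in that order (R = Rz(yaw) Ry(pitch) Rx(roll)).
In Python, from plant import r gives the robot as it stands.
- The arm moves only by the tool arm_command, never from a script. Its argument "plan" is a list of rows, each an object of numbers: "dx", "dy", "dz": the shift along the tool's x, y, z each as a share of 0.02 m, from -1 to 1; "wx", "wy", "wz": the turn, a rotation vector about the tool's x, y, z each as a share of 0.08 rad, from -1 to 1. In form: [{"dx": .., "dy": .., "dz": .., "wx": .., "wy": .., "wz": ..}, ...]. A call has 1 to 20 rows; each row shifts and turns the pose as measured when the row begins, along the tool's axes as they then stand; what a row does not reach is not made up. A row lasts 1/12 s, in which the tool goes at most 41.7 mm and 7.16 degrees, less where a joint would pass 70% of its speed; a pose out of reach is approached as far as the arm can. A call with a number of a shift or a turn outside -1 to 1 is refused whole. A call with a gripper value outside its range is refused whole. "fingers" is the closure, from -1 (fully open) to 1 (shut), so that 0 is half open, set as the call begins (left out, the last holds). The fingers move at their own pace and stop on an object; "force" is the grip in N (left out, the last holds). Time passes only in rows, so rows that do not move let the fingers close. It gives the time, the measured TCP pose, the force and the opening at its end, in the units of the state.
- r.get_state(): the state, without advancing time (a new reading comes with each control period).
- r.capture(name): name is "side" or "top" or "wrist"; returns (picture, depth): 420x560x3 uint8, red, green, blue; 420x560 float32, m along the optical axis (not along the pixel's ray), 0 where there is no reading.
- r.camera_model(name): a dict with "vertical_fov" (degrees; the focal length in pixels is half the picture's height over the tangent of half this angle, whatever the lens; pixels are square), "cx", "cy" (the principal point, pixels), "dist" ([k1, k2, p1, p2, k3] as OpenCV has them; the pictures are not rectified), "R" (3x3) and "t" (3): a world point X has camera coordinates R X + t. Camera axes: x right, y down, z forward; pixel columns grow to the right and rows downward; lengths in m; the calibration is good to about 2 mm. A picture is of the moment at which its call begins: read the wrist's pose just before it. camera_model takes no time and is no camera call; for the wrist camera it gives the pose at the moment of the call.
- r.close_job(): hands the job in, once; it reports no verdict.
Trained networks look in the newest picture that a camera, given by its name, has taken for a name from the list of things; names that differ only in an ending like _2 or _b are one class to them, and where a whole thing is asked for, a point or a joint stands for the part that bears it (a point fixed in the world has none). Each returns a list of dicts, best first, with "score" (0 to 1); they miss things now and then, are a little off and sometimes report something else, mostly with a low value. They report only what shows in the picture. A call takes as long as a camera call. They do not tell look-alikes from the thing itself.
- r.cut_out(camera, query): "mask" (420x560 bool, what is visible of it) and "bbox" ([left, top, width, height] in pixels, round what is visible of it).
- r.spot_point(camera, query): "centre" ([column, row] in pixels: a listed point, or the origin of a listed thing).
The state is a dict: "time_s": time; "joints": joint angles; "qd": joint speeds; "joint_torque": joint torques, N m; "tcp_pos": TCP position; "eef_rot": TCP orientation; "contact_force": force on the tool from outside, world axes, zero at the start; "moment": the same for the moment, N m; "gripper_width": finger opening in m.
Only numpy, scipy, OpenCV 4.12 (cv2) and the standard library are available. Lean on these libraries where they do the work, as an engineer would, in place of code of your own. Each camera call takes 0.05 s, during which the arm holds its last target.

## Working session

There is one attempt and no reset: what is moved stays moved. The work goes in short steps, Python scripts to look and compute and a tool call to move; the robot and the scene stay as the last step left them, time stands still between calls to the robot, and variables do not carry over. Pictures are saved under pics/ and viewed, and the job is handed in when it is done.

Besides the shell and the picture viewer there is one more tool, called as name([rows], argument=value, ...), one row to a line, values as JSON. arm_command: Moves the arm, as the interface text tells. Shift numbers are shares of 0.02 m and turn numbers shares of 0.08 rad, none past 1 either way. Its arguments: {"type":"object","properties":{"plan":{"type":"array","items":{"type":"object","properties":{"dx":{"type":"number"},"dy":{"type":"number"},"dz":{"type":"number"},"wx":{"type":"number"},"wy":{"type":"number"},"wz":{"type":"number"}}}},"fingers":{"type":"number"},"force":{"type":"number"}},"required":["plan"]}

```bash
ls; mkdir -p pics
cat > h.py <<'E'
import numpy as np, cv2
from plant import r
def cap(n,f):
    m=r.camera_model(n); p,d=r.capture(n)
    cv2.imwrite('pics/'+f+'.png',p[:,:,::-1]); np.savez('pics/'+f+'.npz',p=p,d=d,**{k:np.array(v) for k,v in m.items()})
    return p,d,m
def K(m):
    f=210/np.tan(np.radians(m['vertical_fov'])/2)
    return np.array([[f,0,m['cx']],[0,f,m['cy']],[0,0,1.]])
def ray(m,uv):
    q=cv2.undistortPoints(np.array(uv,float).reshape(-1,1,2),K(m),np.array(m['dist'],float)).reshape(-1,2)
    R=np.array(m['R']);t=np.array(m['t'])
    return -R.T@t,(np.c_[q,np.ones(len(q))])@R
def onz(m,uv,z):
    c,d=ray(m,uv); s=(np.broadcast_to(z,len(d))-c[2])/d[:,2]
    return c+d*s[:,None]
def ond(m,uv,dep):
    c,d=ray(m,uv); return c+d*np.reshape(dep,(-1,1))
def proj(m,X):
    return cv2.projectPoints(np.array(X,float).reshape(-1,1,3),cv2.Rodrigues(np.array(m['R'],float))[0],np.array(m['t'],float),K(m),np.array(m['dist'],float))[0].reshape(-1,2)
E
python3 - <<'E'
from h import *
for n in ['top','side','wrist']:
    p,d,m=cap(n,n+'0')
    print(n,m['vertical_fov'],-np.array(m['R']).T@np.array(m['t']))
    if n=='wrist':continue
    for q in ['base','bush','cover','hole_a','thread_a','post_top','cover_grip','bush_center']:
        for o in r.spot_point(n,q)[:5]: print(q,np.round(o['centre'],1),round(o['score'],2))
print(r.get_state())
E
```

```text
pics
top 44.16047563579639 [0.18827519 0.1300066  1.51407652]
base [317.  199.4] 0.76
bush [185.5 319.3] 0.74
bush [224.5 327.8] 0.64
bush [248.3 209.3] 0.49
bush [119.9 218.9] 0.43
cover [378.8 191.3] 0.69
hole_a [381.  209.2] 0.6
hole_a [372.2 169.5] 0.59
thread_a [315.3 174.6] 0.78
thread_a [321.8 210.8] 0.7
post_top [314.5 191.2] 0.66
post_top [248.4 207.1] 0.49
cover_grip [378. 190.] 0.7
bush_center [180.3 316.1] 0.76
bush_center [246.6 205.3] 0.65
bush_center [222.5 327.2] 0.64
bush_center [115.2 217.2] 0.49
side 51.75883141233692 [1.0267786  1.07034727 0.83329774]
base [244.1 209. ] 0.98
bush [402.2 248.3] 0.9
bush [362.9 333.1] 0.56
bush [390.2 226.7] 0.52
bush [281.6 244.9] 0.48
cover [217.1 187.6] 0.9
cover [280.6 238.9] 0.74
hole_a [234.9 182.4] 0.97
hole_a [207.7 189.8] 0.96
hole_a [186.4 242.6] 0.67
thread_a [257.3 193. ] 0.86
thread_a [228.3 200. ] 0.75
post_top [246.6 197.4] 0.96
cover_grip [219.5 179.9] 0.63
bush_center [403.9 243.1] 0.68
bush_center [389.2 216.6] 0.64
bush_center [364.5 334.4] 0.58
wrist 64.1086165718455 [0.26610743 0.62536215 0.38377848]
{'time_s': 0.95, 'joints': array([ 9.00752200e+01,  2.05454194e+01,  6.83038935e-01,  7.00808357e-04,
       -7.01375415e+01, -1.65058753e+01]), 'qd': array([0.05818202, 0.03321191, 0.05696048, 0.00073373, 0.03554067,
       0.03211133]), 'joint_torque': array([ 1.33090609e-03, -5.82377887e+01,  2.93308675e+01,  7.00214937e+00,
        1.26834321e-02, -1.71295034e-05]), 'tcp_pos': array([0.19095445, 0.64740503, 0.2375823 ]), 'eef_rot': array([-156.74202735,   89.99933628,    6.8275554 ]), 'contact_force': array([-0.03953737,  0.01238758,  0.255054  ]), 'moment': array([-0.03491999,  0.00470254, -0.00902033]), 'gripper_width': 0.08745325055582612}
```

```bash
python3 -c "
import cv2
a=cv2.imread('pics/top0.png');cv2.imwrite('pics/top0c.png',cv2.resize(a[130:380,70:450],None,fx=2.1,fy=2.1,interpolation=3))"
```

```text
(no output)
```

View pics/top0c.png

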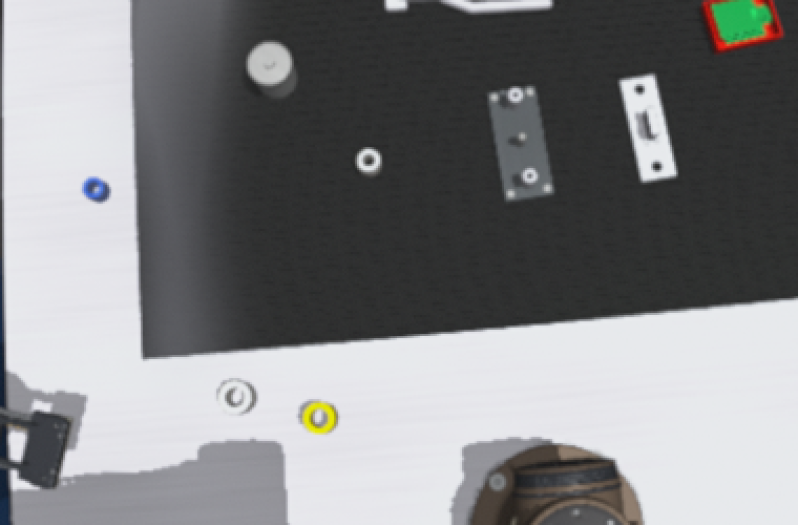

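View pics/side0.png

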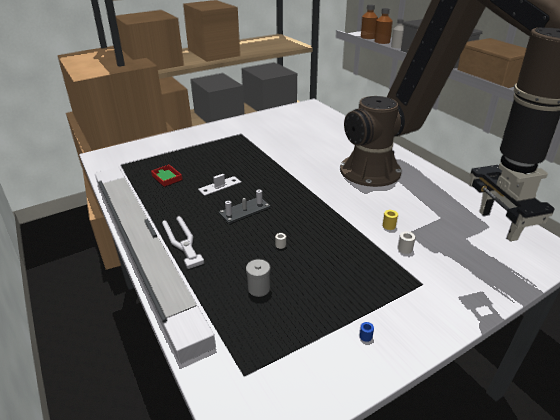

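View pics/wrist0.png

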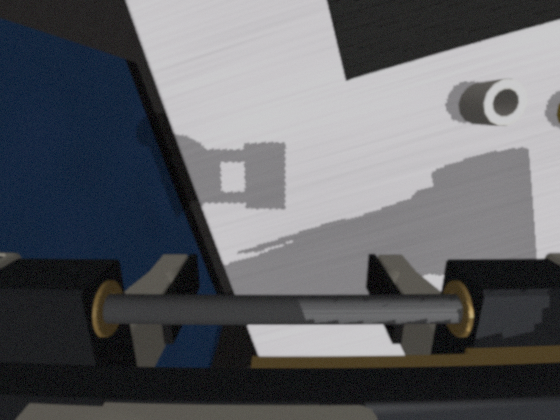

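The top view shows the small white bush on the mat at about (246,206). The larger white look-alike is on the bench at (183,318), the housing at (317,197) and the cover at (378,191). Next I measure their positions.

Run:
```python
from h import *
z=np.load('pics/top0.npz'); m={k:z[k] for k in ['R','t','cx','cy','dist','vertical_fov']}
for n,uv,h in [('bush',[246.5,206],.04),('bushbig',[182.5,318],.04),('ta',[315.3,174.6],.062),('tb',[321.8,210.8],.062),('post',[318.2,195.5],.054),('h1',[374,173],.008),('h2',[382.5,209.5],.008),('grip',[378,190],.034),('can',[198,160],.084),('arm',[317,200],0)]:
    print(n,onz(m,[uv],h).round(4))
zs=np.load('pics/side0.npz'); ms={k:zs[k] for k in ['R','t','cx','cy','dist','vertical_fov']}
for n,uv,h in [('bush',[280.6,236.5],.04),('big',[406.5,235],.04),('ta',[257.3,193],.062),('tb',[228.3,200],.062),('h',[234.9,182.4],.008),('h',[207.7,189.8],.008),('post',[246.6,197.4],.054),('grip',[219.5,179.9],.034)]:
    print(n,onz(ms,[uv],h).round(4))
from scipy.spatial.transform import Rotation as Ro
s=r.get_state();print(Ro.from_euler('xyz',s['eef_rot'],degrees=True).as_matrix().round(3))
mw=r.camera_model('wrist');T=Ro.from_euler('xyz',s['eef_rot'],degrees=True).as_matrix()
c=-np.array(mw['R']).T@np.array(mw['t']);print('cam in tool',T.T@(c-s['tcp_pos']));print('camR rel',(np.array(mw['R'])@T).round(3))
```

```text
bush [[0.5246 0.2062 0.04  ]]
bushbig [[0.2184 0.4121 0.04  ]]
ta [[ 0.5947 -0.0018  0.062 ]]
tb [[ 0.4858 -0.0091  0.062 ]]
post [[ 0.5335 -0.0043  0.054 ]]
h1 [[ 0.599  -0.1851  0.008 ]]
h2 [[ 0.4842 -0.196   0.008 ]]
grip [[ 0.5389 -0.1848  0.034 ]]
can [[0.6638 0.3339 0.084 ]]
arm [[ 0.5328 -0.0042  0.    ]]
bush [[0.5263 0.2172 0.04  ]]
big [[0.2053 0.4042 0.04  ]]
ta [[0.4896 0.0061 0.062 ]]
tb [[ 0.5885 -0.0059  0.062 ]]
h [[ 0.4884 -0.1735  0.008 ]]
h [[ 0.5931 -0.1786  0.008 ]]
post [[5.263e-01 2.000e-04 5.400e-02]]
grip [[ 0.5449 -0.1784  0.034 ]]
[[ 0.    -0.283 -0.959]
 [ 0.    -0.959  0.283]
 [-1.    -0.    -0.   ]]
cam in tool [-1.46191570e-01 -1.16111309e-04 -7.83204547e-02]
camR rel [[ 0.001  1.     0.   ]
 [-0.289  0.     0.957]
 [ 0.957 -0.001  0.289]]
```

arm_command([
  {"wx":-1},
  {"wx":-1},
  {"wx":-1},
  {"wx":-1},
  {},
], fingers=-1, force=20)

```text
schema error: expected keys dx, dy, dz, wx, wy, wz
```

arm_command([
  {"dx":0,"dy":0,"dz":0,"wx":-1,"wy":0,"wz":0},
  {"dx":0,"dy":0,"dz":0,"wx":-1,"wy":0,"wz":0},
  {"dx":0,"dy":0,"dz":0,"wx":-1,"wy":0,"wz":0},
  {"dx":0,"dy":0,"dz":0,"wx":-1,"wy":0,"wz":0},
  {"dx":0,"dy":0,"dz":0,"wx":0,"wy":0,"wz":0},
], fingers=-1, force=20)

```text
time_s: 1.37
tcp_pos: [0.191, 0.6474, 0.2376]
eef_rot: [-100.1, 90.0, 82.6]
contact_force: [-0.0, 1.3, 0.5]
gripper_width: 0.0878
```

```bash
cat >> h.py <<'E'
from scipy.spatial.transform import Rotation as Ro
def tool():
    s=r.get_state(); return s['tcp_pos'],Ro.from_euler('xyz',s['eef_rot'],degrees=True).as_matrix(),s
def go(target,yd=None):
    p,T,s=tool(); e=T.T@(np.array(target)-p)
    print('t',round(s['time_s'],2),'tcp',p.round(4),'units',(e/.02).round(2),'F',s['contact_force'].round(2),'w',round(s['gripper_width'],4))
    if yd is not None:
        # want tool x = -z world, tool y = (cos,sin)(yd deg)
        a=np.radians(yd); y=np.array([np.cos(a),np.sin(a),0]); x=np.array([0,0,-1.]); D=np.c_[x,y,np.cross(x,y)]
        print('turn units',(Ro.from_matrix(T.T@D).as_rotvec()/.08).round(2))
    print('y',T[:,1].round(4),'z',T[:,2].round(4),'yaw',np.degrees(np.arctan2(T[1,1],T[0,1])).round(2))
E
python3 -c "
from h import *
go([.525,.21,.238],-88)"
```

```text
t 1.37 tcp [0.191  0.6474 0.2376] units [-2.000e-02  2.263e+01 -1.565e+01] F [-0.01  1.25  0.52] w 0.0878
turn units [ 0.15 -0.    0.  ]
y [ 4.730e-02 -9.989e-01 -1.000e-04] z [-0.9989 -0.0473 -0.    ] yaw -87.29
```

arm_command([
  {"dx":0,"dy":1,"dz":-0.7,"wx":0,"wy":0,"wz":0},
  {"dx":0,"dy":1,"dz":-0.7,"wx":0,"wy":0,"wz":0},
  {"dx":0,"dy":1,"dz":-0.7,"wx":0,"wy":0,"wz":0},
  {"dx":0,"dy":1,"dz":-0.7,"wx":0,"wy":0,"wz":0},
  {"dx":0,"dy":1,"dz":-0.7,"wx":0,"wy":0,"wz":0},
  {"dx":0,"dy":1,"dz":-0.7,"wx":0,"wy":0,"wz":0},
  {"dx":0,"dy":1,"dz":-0.7,"wx":0,"wy":0,"wz":0},
  {"dx":0,"dy":1,"dz":-0.7,"wx":0,"wy":0,"wz":0},
  {"dx":0,"dy":1,"dz":-0.7,"wx":0,"wy":0,"wz":0},
  {"dx":0,"dy":1,"dz":-0.7,"wx":0,"wy":0,"wz":0},
  {"dx":0,"dy":1,"dz":-0.7,"wx":0,"wy":0,"wz":0},
  {"dx":0,"dy":1,"dz":-0.7,"wx":0,"wy":0,"wz":0},
  {"dx":0,"dy":1,"dz":-0.7,"wx":0,"wy":0,"wz":0},
  {"dx":0,"dy":1,"dz":-0.7,"wx":0,"wy":0,"wz":0},
  {"dx":0,"dy":1,"dz":-0.7,"wx":0,"wy":0,"wz":0},
  {"dx":0,"dy":1,"dz":-0.7,"wx":0,"wy":0,"wz":0},
  {"dx":0,"dy":1,"dz":-0.7,"wx":0,"wy":0,"wz":0},
  {"dx":0,"dy":1,"dz":-0.7,"wx":0,"wy":0,"wz":0},
  {"dx":0,"dy":1,"dz":-0.7,"wx":0,"wy":0,"wz":0},
  {"dx":0,"dy":1,"dz":-0.7,"wx":0,"wy":0,"wz":0},
])

```text
time_s: 3.03
tcp_pos: [0.4888, 0.2385, 0.2389]
eef_rot: [-126.8, 89.7, 52.9]
contact_force: [-0.4, 1.0, -0.8]
gripper_width: 0.0876
```

```bash
python3 -c "
from h import *
go([.525,.21,.238],-87.3)"
```

```text
t 3.03 tcp [0.4888 0.2385 0.2389] units [ 0.05  1.42 -1.82] F [-0.44  0.97 -0.78] w 0.0876
turn units [-0.66 -0.04  0.06]
y [-0.0053 -1.     -0.0046] z [-1.      0.0054 -0.0035] yaw -90.31
```

arm_command([
  {"dx":0.7,"dy":0.5,"dz":-0.6,"wx":-0.4,"wy":0,"wz":0},
  {"dx":0.8,"dy":0.5,"dz":-0.6,"wx":-0.3,"wy":0,"wz":0},
  {"dx":0.5,"dy":0.4,"dz":-0.6,"wx":0,"wy":0,"wz":0},
  {"dx":0,"dy":0,"dz":0,"wx":0,"wy":0,"wz":0},
  {"dx":0,"dy":0,"dz":0,"wx":0,"wy":0,"wz":0},
])

```text
time_s: 3.45
tcp_pos: [0.5298, 0.2059, 0.1993]
eef_rot: [-137.0, 89.5, 44.9]
contact_force: [-0.4, 0.3, 0.6]
gripper_width: 0.0873
```

Run:
```python
from h import *
p,d,m=cap('wrist','w1')
for q in ['bush','bush_center','base','post_top','thread_a','thread_b']:
    for o in r.spot_point('wrist',q)[:3]: print(q,np.round(o['centre'],1),round(o['score'],2))
o=r.cut_out('wrist','bush');print([(x['bbox'],x['score']) for x in o])
if o: np.save('pics/w1mask.npy',o[0]['mask'])
go([.525,.21,.238],-87.3)
```

```text
bush [276.6 197. ] 0.86
bush_center [278.5 198.7] 0.76
base [480.6 191.7] 0.77
base [280.  194.1] 0.61
post_top [512.5 207.8] 0.85
thread_a [528.3 141.9] 0.81
thread_a [512.1 266.5] 0.72
thread_b [528.3 141.9] 0.81
thread_b [512.1 266.5] 0.72
[]
t 3.85 tcp [0.5295 0.2071 0.2002] units [-1.89 -0.17  0.2 ] F [-0.23 -0.03 -0.09] w 0.0877
turn units [-0.11 -0.1   0.09]
y [ 0.0381 -0.9992 -0.0075] z [-0.9992 -0.038  -0.0082] yaw -87.82
```

View pics/w1.png

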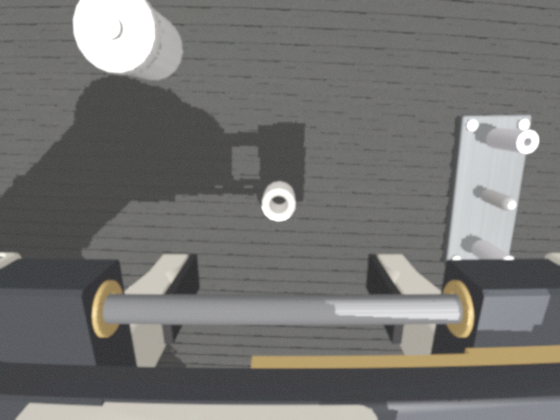

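The wrist view shows the bush with its top ring at about (278,205). The housing's pillars are at (528,142) and, partly hidden, (512,267), and the post tip is at (512,205).

Run:
```python
from h import *
z=np.load('pics/w1.npz'); m={k:z[k] for k in ['R','t','cx','cy','dist','vertical_fov']}; d=z['d'];p=z['p'].astype(int)
g=p.sum(2)
mask=((g>420).astype(np.uint8)); mask[:, :240]=0;mask[:,320:]=0;mask[:150]=0;mask[240:]=0
ys,xs=np.nonzero(mask); W=ond(m,np.c_[xs,ys],d[ys,xs]); ok=d[ys,xs]>0
print(len(xs),np.percentile(W[ok,2],[5,25,50,75,95]))
top=ok&(W[:,2]>np.percentile(W[ok,2],90)-.006)
h=np.c_[xs,ys][top]; (c,R)=cv2.minEnclosingCircle(h.astype(np.float32));print('top ring',c,R)
e=np.array([c,[c[0]-R,c[1]],[c[0]+R,c[1]]]); P=onz(m,e,.04);print(P, 'diam',np.linalg.norm(P[2]-P[1]))
print('post',onz(m,[[512,205]],.054),'thr',onz(m,[[528.3,141.9],[512.1,266.5]],.062), 'base',onz(m,[[480.6,191.7]],.004))
```

```text
1060 [0.00213377 0.0166184  0.0375729  0.03887841 0.03983798]
top ring (278.2835998535156, 203.46218872070312) 16.663610458374023
[[0.5275747  0.2112117  0.04      ]
 [0.52702006 0.22691993 0.04      ]
 [0.5281314  0.19551842 0.04      ]] diam 0.031421173768534295
post [[ 0.53760476 -0.00337248  0.054     ]] thr [[ 5.95164873e-01  1.36214697e-04  6.20000000e-02]
 [ 4.79856129e-01 -1.18249284e-02  6.20000000e-02]] base [[ 0.53883179 -0.00162907  0.004     ]]
```

arm_command([
  {"dx":0.5,"dy":-0.2,"dz":0.1,"wx":-0.5,"wy":-0.1,"wz":0.1},
  {"dx":1,"dy":0,"dz":0,"wx":-0.3,"wy":0,"wz":0},
  {"dx":1,"dy":0,"dz":0,"wx":0,"wy":0,"wz":0},
  {"dx":1,"dy":0,"dz":0,"wx":0,"wy":0,"wz":0},
  {"dx":1,"dy":0,"dz":0,"wx":0,"wy":0,"wz":0},
  {"dx":1,"dy":0,"dz":0,"wx":0,"wy":0,"wz":0},
  {"dx":0.8,"dy":0,"dz":0,"wx":0,"wy":0,"wz":0},
  {"dx":0,"dy":0,"dz":0,"wx":0,"wy":0,"wz":0},
])

```text
time_s: 4.52
tcp_pos: [0.5289, 0.2157, 0.0745]
eef_rot: [-153.8, 89.4, 32.5]
contact_force: [-0.4, 0.3, -0.4]
gripper_width: 0.088
```

Run:
```python
from h import *
p,d,m=cap('wrist','w2')
for q in ['bush','bush_center']:
    for o in r.spot_point('wrist',q)[:3]: print(q,np.round(o['centre'],1),round(o['score'],2))
go([.527,.211,.022],-84)
print(proj(m,[[.527,.211,.04]]))
```

```text
bush [290.2 237.9] 0.97
bush_center [290.6 248.9] 0.9
t 4.67 tcp [0.531  0.2169 0.0782] units [2.81 0.29 0.27] F [-0.56  0.38  0.8 ] w 0.0873
turn units [ 0.06 -0.18  0.09]
y [ 0.1094 -0.994  -0.0069] z [-0.9939 -0.1093 -0.0143] yaw -83.72
[[290.79055187 257.72868347]]
```

View pics/w2.png

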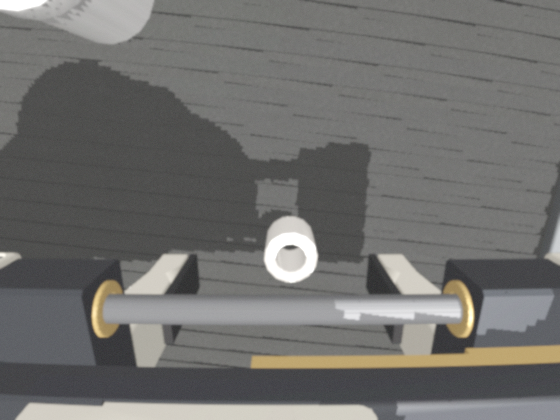

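The projected bush centre (291,258) matches the ring in the picture, so I descend.

arm_command([
  {"dx":1,"dy":0.2,"dz":0.2,"wx":0,"wy":-0.15,"wz":0.1},
  {"dx":0.9,"dy":0.1,"dz":0.1,"wx":0,"wy":0,"wz":0},
  {"dx":0.7,"dy":0,"dz":0,"wx":0,"wy":0,"wz":0},
  {"dx":0,"dy":0,"dz":0,"wx":0,"wy":0,"wz":0},
  {"dx":0,"dy":0,"dz":0,"wx":0,"wy":0,"wz":0},
])

```text
time_s: 5.08
tcp_pos: [0.5313, 0.2148, 0.0337]
eef_rot: [-157.9, 89.1, 28.5]
contact_force: [0.6, -0.5, 0.5]
gripper_width: 0.0875
```

Run:
```python
from h import *
go([.527,.211,.022],-84)
```

```text
t 5.08 tcp [0.5313 0.2148 0.0337] units [0.58 0.17 0.24] F [ 0.56 -0.54  0.47] w 0.0875
turn units [ 0.09 -0.19  0.08]
y [ 0.1115 -0.9937 -0.0062] z [-0.9937 -0.1114 -0.0153] yaw -83.6
```

arm_command([
  {"dx":0.5,"dy":0.2,"dz":0.3,"wx":0.1,"wy":-0.3,"wz":0.15},
  {"dx":0.4,"dy":0.1,"dz":0.2,"wx":0,"wy":-0.2,"wz":0.1},
  {"dx":0.1,"dy":0,"dz":0,"wx":0,"wy":0,"wz":0},
  {"dx":0,"dy":0,"dz":0,"wx":0,"wy":0,"wz":0},
])

```text
time_s: 5.42
tcp_pos: [0.5235, 0.2089, 0.0165]
eef_rot: [28.0, 88.5, -146.1]
contact_force: [0.1, -0.5, 0.5]
gripper_width: 0.0876
```

Run:
```python
from h import *
go([.527,.211,.022],-84)
```

```text
t 5.42 tcp [0.5235 0.2089 0.0165] units [-0.28 -0.08 -0.18] F [ 0.1  -0.46  0.48] w 0.0876
turn units [-0.02  0.29 -0.15]
y [ 0.1034 -0.9946  0.0123] z [-0.9944 -0.1031  0.0231] yaw -84.07
```

arm_command([
  {"dx":-0.28,"dy":-0.08,"dz":-0.18,"wx":0,"wy":0.3,"wz":-0.15},
  {"dx":0,"dy":0,"dz":0,"wx":0,"wy":0,"wz":0},
  {"dx":0,"dy":0,"dz":0,"wx":0,"wy":0,"wz":0},
])

```text
time_s: 5.67
tcp_pos: [0.5278, 0.2114, 0.0227]
eef_rot: [-164.4, 89.8, 21.5]
contact_force: [0.5, 0.3, 0.4]
gripper_width: 0.0876
```

Run:
```python
from h import *
go([.527,.211,.022],-84)
cap('wrist','w3')
go([.527,.211,.022],-84)
```

```text
t 5.67 tcp [0.5278 0.2114 0.0227] units [0.04 0.02 0.04] F [0.49 0.27 0.36] w 0.0876
turn units [-0.01 -0.05  0.01]
y [ 0.1033 -0.9946 -0.001 ] z [-0.9946 -0.1033 -0.0038] yaw -84.07
t 5.72 tcp [0.5279 0.2115 0.0229] units [0.05 0.02 0.05] F [-0.32 -0.32 -0.24] w 0.0873
turn units [-0.01 -0.05  0.02]
y [ 0.1034 -0.9946 -0.0013] z [-0.9946 -0.1034 -0.0042] yaw -84.06
```

View pics/w3.png

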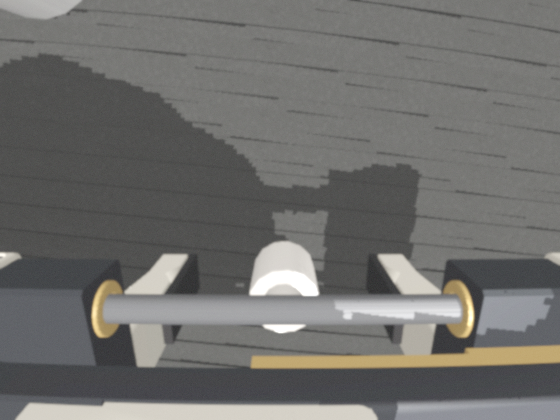

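The bush stands centred between the pads at about (284,290), so I close the fingers.

arm_command([
  {"dx":0,"dy":0,"dz":0,"wx":0,"wy":0,"wz":0},
  {"dx":0,"dy":0,"dz":0,"wx":0,"wy":0,"wz":0},
  {"dx":0,"dy":0,"dz":0,"wx":0,"wy":0,"wz":0},
  {"dx":0,"dy":0,"dz":0,"wx":0,"wy":0,"wz":0},
  {"dx":0,"dy":0,"dz":0,"wx":0,"wy":0,"wz":0},
  {"dx":0,"dy":0,"dz":0,"wx":0,"wy":0,"wz":0},
], fingers=1, force=15)

```text
time_s: 6.22
tcp_pos: [0.5281, 0.2117, 0.0237]
eef_rot: [-159.5, 89.7, 26.4]
contact_force: [-0.1, 1.1, -0.0]
gripper_width: 0.0531
```

Run:
```python
from h import *
go([.5375,.1,.12],-84)
```

```text
t 6.22 tcp [0.5281 0.2117 0.0237] units [-4.83  5.59  0.09] F [-0.11  1.06 -0.01] w 0.0531
turn units [-0.01 -0.06  0.02]
y [ 0.1035 -0.9946 -0.0019] z [-0.9946 -0.1035 -0.0051] yaw -84.06
```

Still closing; wait.

arm_command([
  {"dx":0.1,"dy":0,"dz":0.05,"wx":0,"wy":-0.05,"wz":0},
  {"dx":0,"dy":0,"dz":0,"wx":0,"wy":0,"wz":0},
  {"dx":0,"dy":0,"dz":0,"wx":0,"wy":0,"wz":0},
  {"dx":0,"dy":0,"dz":0,"wx":0,"wy":0,"wz":0},
  {"dx":0,"dy":0,"dz":0,"wx":0,"wy":0,"wz":0},
  {"dx":0,"dy":0,"dz":0,"wx":0,"wy":0,"wz":0},
])

```text
time_s: 6.72
tcp_pos: [0.527, 0.2116, 0.0213]
eef_rot: [-99.8, 89.9, 86.1]
contact_force: [0.1, 0.4, 0.1]
gripper_width: 0.0324
```

Run:
```python
from h import *
go([.5375,.1,.12],-84)
```

```text
t 6.72 tcp [0.527  0.2116 0.0213] units [-4.94  5.59  0.05] F [0.09 0.36 0.11] w 0.0324
turn units [-0.01 -0.    0.02]
y [ 0.1036 -0.9946 -0.0016] z [-9.946e-01 -1.036e-01 -3.000e-04] yaw -84.05
```

arm_command([
  {"dx":-1,"dy":0,"dz":0,"wx":0,"wy":0,"wz":0},
  {"dx":-1,"dy":0,"dz":0,"wx":0,"wy":0,"wz":0},
  {"dx":-1,"dy":0,"dz":0,"wx":0,"wy":0,"wz":0},
  {"dx":-1,"dy":0,"dz":0,"wx":0,"wy":0,"wz":0},
  {"dx":-1,"dy":0,"dz":0,"wx":0,"wy":0,"wz":0},
  {"dx":-1,"dy":1,"dz":0.1,"wx":0,"wy":0,"wz":0},
  {"dx":-1,"dy":1,"dz":0.1,"wx":0,"wy":0,"wz":0},
  {"dx":0,"dy":1,"dz":0.1,"wx":0,"wy":0,"wz":0},
  {"dx":0,"dy":1,"dz":0.1,"wx":0,"wy":0,"wz":0},
  {"dx":0,"dy":1,"dz":0.1,"wx":0,"wy":0,"wz":0},
  {"dx":0,"dy":1,"dz":0.1,"wx":0,"wy":0,"wz":0},
  {"dx":0,"dy":1,"dz":0,"wx":0,"wy":0,"wz":0},
  {"dx":0,"dy":1,"dz":0,"wx":0,"wy":0,"wz":0},
  {"dx":0,"dy":0.9,"dz":0,"wx":0,"wy":0,"wz":0},
  {"dx":0,"dy":0,"dz":0,"wx":0,"wy":0,"wz":0},
  {"dx":0,"dy":0,"dz":0,"wx":0,"wy":0,"wz":0},
])

```text
time_s: 8.05
tcp_pos: [0.5318, 0.0252, 0.1675]
eef_rot: [-59.8, 89.9, 126.2]
contact_force: [0.4, -0.2, -1.1]
gripper_width: 0.0323
```

Run:
```python
from h import *
go([.5375,-.005,.16],-84)
```

```text
t 8.05 tcp [0.5318 0.0252 0.1675] units [ 0.38  1.53 -0.13] F [ 0.42 -0.18 -1.07] w 0.0323
turn units [0.   0.01 0.01]
y [ 1.047e-01 -9.945e-01 -8.000e-04] z [-9.945e-01 -1.047e-01  5.000e-04] yaw -83.99
```

arm_command([
  {"dx":0.4,"dy":0.8,"dz":-0.1,"wx":0,"wy":0,"wz":0},
  {"dx":0,"dy":0.8,"dz":0,"wx":0,"wy":0,"wz":0},
  {"dx":0,"dy":0,"dz":0,"wx":0,"wy":0,"wz":0},
  {"dx":0,"dy":0,"dz":0,"wx":0,"wy":0,"wz":0},
])

```text
time_s: 8.38
tcp_pos: [0.5372, -0.0057, 0.1591]
eef_rot: [-88.3, 89.9, 97.8]
contact_force: [-0.7, -0.2, -1.0]
gripper_width: 0.0324
```

Run:
```python
from h import *
p,d,m=cap('wrist','w4')
for q,h in [('post_top',.054),('thread_a',.062),('base',.004),('bush',0.14),('bush_center',.16)]:
    for o in r.spot_point('wrist',q)[:3]: print(q,np.round(o['centre'],1),round(o['score'],2),onz(m,[o['centre']],h).round(4))
go([.5375,-.005,.16],-84)
```

```text
post_top [282.2 215.9] 0.84 [[ 0.5384 -0.0049  0.054 ]]
thread_a [283.4 143.7] 0.59 [[5.946e-01 2.000e-04 6.200e-02]]
base [279.9 200.1] 0.97 [[ 0.5381 -0.0026  0.004 ]]
bush [282.1 267. ] 0.71 [[ 0.5359 -0.0053  0.14  ]]
bush_center [281.2 283.2] 0.66 [[ 0.5369 -0.0048  0.16  ]]
t 8.68 tcp [ 0.5374 -0.0053  0.1595] units [-0.02 -0.01 -0.01] F [-0.28 -0.37 -0.32] w 0.0323
turn units [ 0.03 -0.01  0.02]
y [ 0.1069 -0.9943 -0.0014] z [-9.943e-01 -1.069e-01 -7.000e-04] yaw -83.87
```

View pics/w4.png

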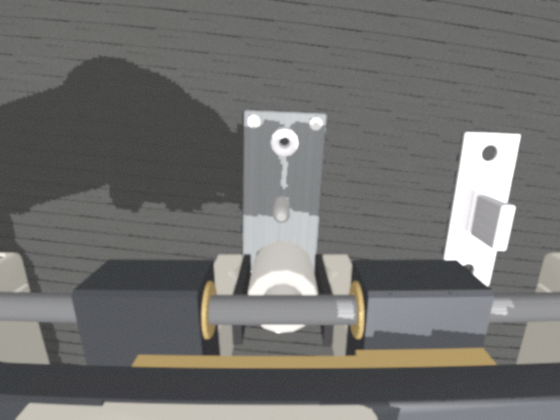

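Run:
```python
from h import *
z=np.load('pics/w4.npz'); m={k:z[k] for k in ['R','t','cx','cy','dist','vertical_fov']}
a=cv2.imread('pics/w4.png')[100:340,200:370]
cv2.imwrite('pics/w4c.png',cv2.resize(a,None,fx=2.5,fy=2.5,interpolation=3)) 
b=cv2.imread('pics/w4.png')[180:250,240:330]
cv2.imwrite('pics/w4d.png',cv2.resize(b,None,fx=8,fy=8,interpolation=3))
th=np.radians(5.9);u=np.array([np.cos(th),np.sin(th),0])
c=np.array([.5375,-.0055,0])
print(proj(m,[c+58e-3*u+[0,0,.062],c+[0,0,.054],c+[0,0,.014]]))
d=z['d']
ys,xs=np.mgrid[195:232,265:300]; W=ond(m,np.c_[xs.ravel(),ys.ravel()],d[ys,xs].ravel())
ok=(W[:,2]>.045)&(W[:,2]<.065);print(ok.sum(),W[ok].mean(0),W[ok].min(0),W[ok].max(0))
```

```text
[[283.10546241 142.76630358]
 [282.88835395 217.07309838]
 [282.93065996 203.871128  ]]
231 [ 0.53853325 -0.00389169  0.05031766] [ 0.53030122 -0.01059938  0.04521508] [0.54420979 0.00262256 0.05471066]
```

View pics/w4d.png

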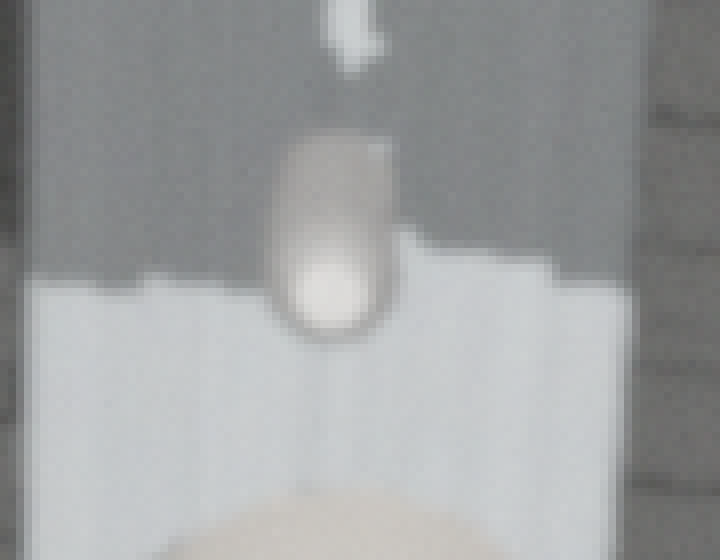

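Run:
```python
from h import *
z=np.load('pics/w4.npz'); m={k:z[k] for k in ['R','t','cx','cy','dist','vertical_fov']}
a=cv2.imread('pics/w4.png')[100:170,235:335]
cv2.imwrite('pics/w4e.png',cv2.resize(a,None,fx=8,fy=8,interpolation=3))
print(onz(m,[[281,215.8]],.054),onz(m,[[284,142]],.062))
print(onz(m,[[243.5,250],[318.7,250],[244.5,112],[325.5,114]],.014))
```

```text
[[ 0.53838226 -0.00391793  0.054     ]] [[ 5.95795695e-01 -1.15429068e-04  6.20000000e-02]]
[[ 0.48902992  0.0265793   0.014     ]
 [ 0.49652674 -0.04360171  0.014     ]
 [ 0.61310918  0.03480732  0.014     ]
 [ 0.61863651 -0.03267738  0.014     ]]
```

View pics/w4e.png

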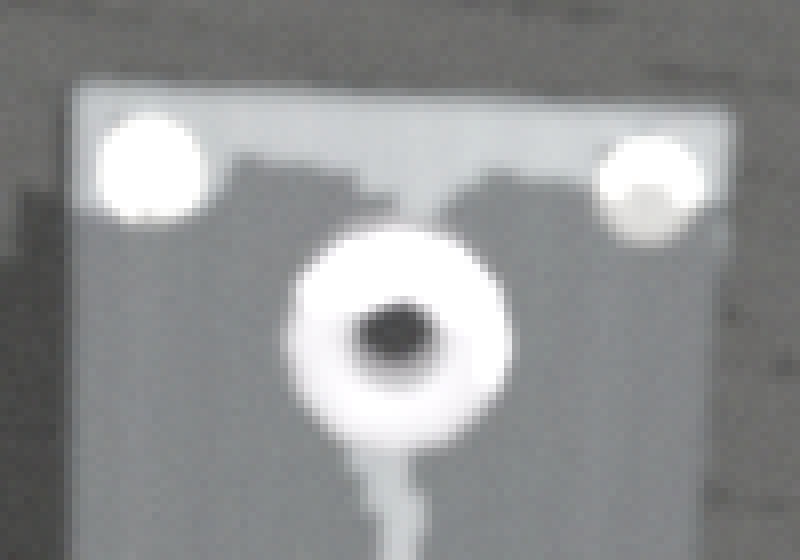

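Run:
```python
from h import *
z=np.load('pics/w4.npz'); m={k:z[k] for k in ['R','t','cx','cy','dist','vertical_fov']}
a=cv2.imread('pics/w4.png')
p=np.array([.5374,-.0053,.1595]); 
t=np.linspace(0,2*np.pi,90); S=8
x0,y0=240,235
big=cv2.resize(a[y0:y0+100,x0:x0+85],None,fx=S,fy=S,interpolation=3)[:800]
big=cv2.resize(a[y0:335,x0:325],None,fx=6,fy=6,interpolation=3)
for h in (-.0173,.0187):
    q=proj(m,np.c_[p[0]+.016*np.cos(t),p[1]+.016*np.sin(t),0*t+p[2]+h])
    cv2.polylines(big,[((q-[x0,y0]+.5)*6).astype(np.int32)],True,(0,0,255) if h<0 else (0,255,0),1)
cv2.imwrite('pics/w4f.png',big)
```

```text
(no output)
```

View pics/w4f.png

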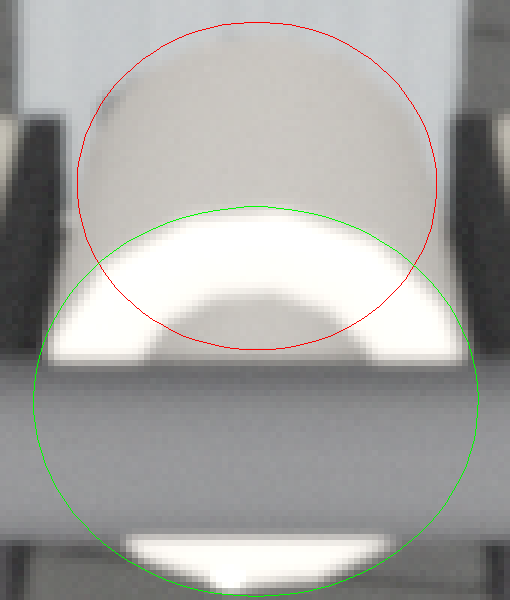

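arm_command([
  {"dx":0.8,"dy":-0.05,"dz":-0.05,"wx":0.3,"wy":0,"wz":0},
  {"dx":0.9,"dy":0,"dz":0,"wx":0.2,"wy":0,"wz":0},
  {"dx":0.9,"dy":0,"dz":0,"wx":0,"wy":0,"wz":0},
  {"dx":0.8,"dy":0,"dz":0,"wx":0,"wy":0,"wz":0},
  {"dx":0.4,"dy":0,"dz":0,"wx":0,"wy":0,"wz":0},
  {"dx":0,"dy":0,"dz":0,"wx":0,"wy":0,"wz":0},
  {"dx":0,"dy":0,"dz":0,"wx":0,"wy":0,"wz":0},
])

```text
time_s: 9.27
tcp_pos: [0.5405, -0.0009, 0.0832]
eef_rot: [-158.7, 89.6, 25.2]
contact_force: [-0.3, 0.5, -0.1]
gripper_width: 0.0324
```

Run:
```python
from h import *
go([.5383,-.0042,.08],-86)
```

```text
t 9.27 tcp [ 0.5405 -0.0009  0.0832] units [0.16 0.16 0.12] F [-0.29  0.49 -0.14] w 0.0324
turn units [-0.01 -0.08  0.03]
y [ 0.0689 -0.9976 -0.0024] z [-0.9976 -0.0689 -0.0062] yaw -86.05
```

arm_command([
  {"dx":0.1,"dy":0.16,"dz":0.12,"wx":0,"wy":-0.1,"wz":0.03},
  {"dx":0,"dy":0,"dz":0,"wx":0,"wy":0,"wz":0},
  {"dx":0,"dy":0,"dz":0,"wx":0,"wy":0,"wz":0},
])

```text
time_s: 9.52
tcp_pos: [0.5394, -0.004, 0.0831]
eef_rot: [-112.9, 90.0, 71.1]
contact_force: [0.2, -0.1, 0.1]
gripper_width: 0.0323
```

Run:
```python
from h import *
go([.5383,-.0042,.0313],-86)
cap('side','s5');
p,d,m=cap('wrist','w5')
go([.5383,-.0042,.0313],-86)
a=cv2.imread('pics/s5.png')[170:230,200:300]
cv2.imwrite('pics/s5c.png',cv2.resize(a,None,fx=8,fy=8,interpolation=3))
```

```text
t 9.52 tcp [ 0.5394 -0.004   0.0831] units [2.59 0.01 0.06] F [ 0.22 -0.13  0.11] w 0.0323
turn units [ 0. -0.  0.]
y [ 6.990e-02 -9.976e-01 -1.000e-04] z [-0.9976 -0.0699 -0.    ] yaw -85.99
t 9.62 tcp [ 0.5393 -0.004   0.0831] units [2.59 0.01 0.05] F [ 0.62  0.52 -0.24] w 0.0323
turn units [ 0. -0.  0.]
y [ 6.980e-02 -9.976e-01 -2.000e-04] z [-9.976e-01 -6.980e-02 -1.000e-04] yaw -86.0
```

View pics/s5c.png

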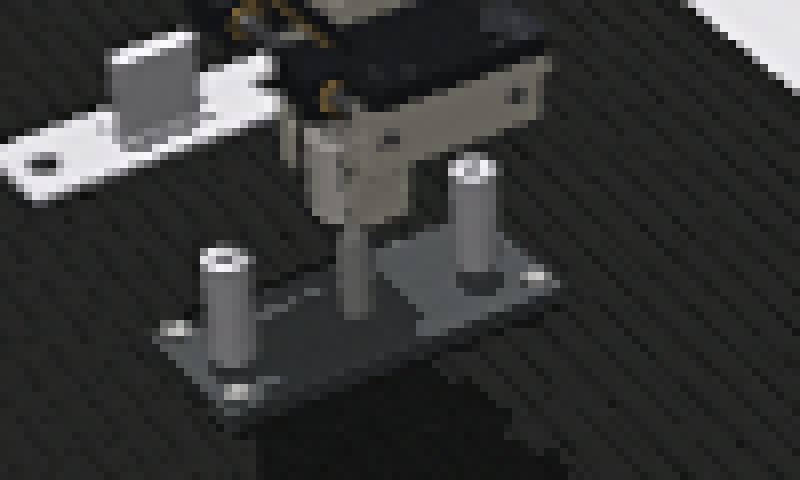

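View pics/w5.png

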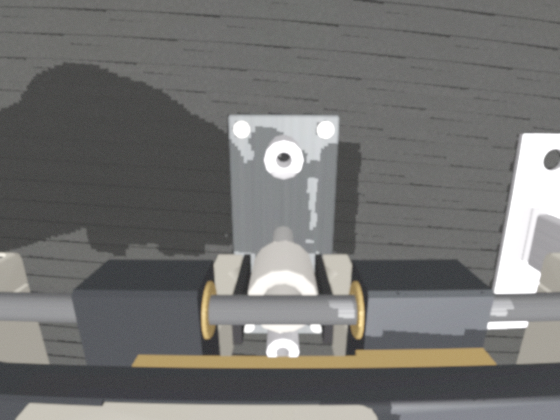

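The side view shows the post under the bush's lower end. The wrist view shows both pillar mouths, at (284,159) and (284,350), so I take their midpoint as the post axis.

Run:
```python
from h import *
z=np.load('pics/w5.npz'); m={k:z[k] for k in ['R','t','cx','cy','dist','vertical_fov']}
P=onz(m,[[283.5,158.5],[283,349.5]],.062); print(P,P.mean(0),P[0]-P[1])
a=cv2.imread('pics/w5.png')
big=cv2.vconcat([cv2.resize(a[135:185,230:335],None,fx=6,fy=6,interpolation=3),cv2.resize(a[325:370,230:335],None,fx=6,fy=6,interpolation=3)])
cv2.imwrite('pics/w5c.png',big)
```

```text
[[ 5.96127526e-01 -2.99040374e-04  6.20000000e-02]
 [ 4.82821576e-01 -8.01361768e-03  6.20000000e-02]] [ 0.53947455 -0.00415633  0.062     ] [0.11330595 0.00771458 0.        ]
```

View pics/w5c.png

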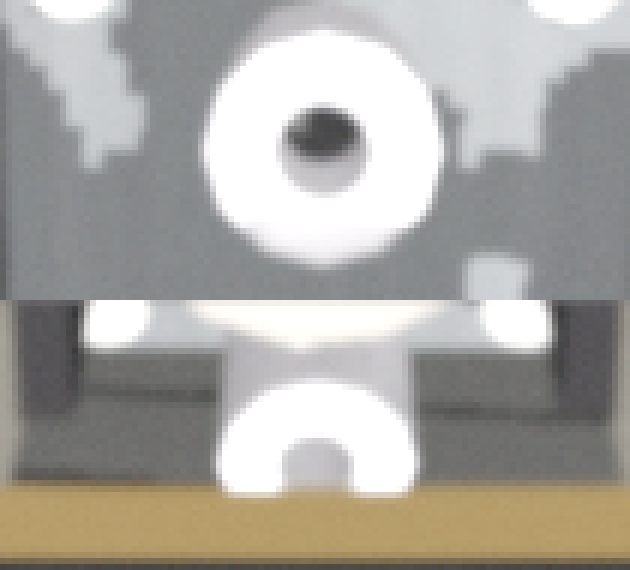

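arm_command([
  {"dx":0.3,"dy":0,"dz":0.05,"wx":0,"wy":0,"wz":0},
  {"dx":0.4,"dy":0,"dz":0,"wx":0,"wy":0,"wz":0},
  {"dx":0.4,"dy":0,"dz":0,"wx":0,"wy":0,"wz":0},
  {"dx":0.2,"dy":0,"dz":0,"wx":0,"wy":0,"wz":0},
  {"dx":0,"dy":0,"dz":0,"wx":0,"wy":0,"wz":0},
])

```text
time_s: 10.03
tcp_pos: [0.5386, -0.004, 0.0554]
eef_rot: [-158.6, 89.9, 25.4]
contact_force: [0.5, 1.1, 0.0]
gripper_width: 0.0323
```

Run:
```python
from h import *
go([.5384,-.0041,.0313],-86)
```

```text
t 10.03 tcp [ 0.5386 -0.004   0.0554] units [1.2  0.   0.01] F [0.45 1.11 0.03] w 0.0323
turn units [-0.   -0.03  0.01]
y [ 6.940e-02 -9.976e-01 -9.000e-04] z [-0.9976 -0.0694 -0.0023] yaw -86.02
```

The bush is over the tip with almost no force. I continue down.

arm_command([
  {"dx":0.4,"dy":0,"dz":0,"wx":0,"wy":0,"wz":0},
  {"dx":0.4,"dy":0,"dz":0,"wx":0,"wy":0,"wz":0},
  {"dx":0.3,"dy":0,"dz":0,"wx":0,"wy":-0.03,"wz":0},
  {"dx":0,"dy":0,"dz":0,"wx":0,"wy":0,"wz":0},
  {"dx":0,"dy":0,"dz":0,"wx":0,"wy":0,"wz":0},
])

```text
time_s: 10.45
tcp_pos: [0.5391, -0.0039, 0.0309]
eef_rot: [-10.8, 89.9, 173.2]
contact_force: [-5.0, 1.2, 15.3]
gripper_width: 0.0319
```

Run:
```python
from h import *
go([.5384,-.0041,.0313],-86)
```

```text
t 10.45 tcp [ 0.5391 -0.0039  0.0309] units [-0.02  0.01  0.03] F [-4.95  1.16 15.34] w 0.0319
turn units [0.01 0.01 0.  ]
y [ 7.050e-02 -9.975e-01 -2.000e-04] z [-9.975e-01 -7.050e-02  9.000e-04] yaw -85.96
```

arm_command([
  {"dx":-0.05,"dy":0,"dz":0,"wx":0,"wy":0,"wz":0},
  {"dx":0,"dy":0,"dz":0,"wx":0,"wy":0,"wz":0},
  {"dx":0,"dy":0,"dz":0,"wx":0,"wy":0,"wz":0},
  {"dx":0,"dy":0,"dz":0,"wx":0,"wy":0,"wz":0},
  {"dx":0,"dy":0,"dz":0,"wx":0,"wy":0,"wz":0},
  {"dx":0,"dy":0,"dz":0,"wx":0,"wy":0,"wz":0},
], fingers=0)

```text
time_s: 10.95
tcp_pos: [0.5391, -0.0039, 0.0307]
eef_rot: [6.0, 89.9, -169.9]
contact_force: [0.4, -0.9, 0.2]
gripper_width: 0.0436
```

Run:
```python
from h import *
go([.5384,-.0041,.0313],-86)
cap('wrist','w6')
```

```text
t 10.95 tcp [ 0.5391 -0.0039  0.0307] units [-0.03  0.01  0.03] F [ 0.38 -0.85  0.18] w 0.0436
turn units [ 0.01  0.03 -0.  ]
y [ 7.080e-02 -9.975e-01  2.000e-04] z [-0.9975 -0.0708  0.002 ] yaw -85.94
```

View pics/w6.png

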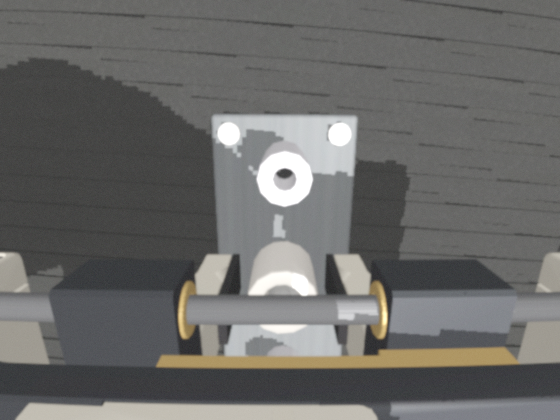

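arm_command([
  {"dx":-0.8,"dy":0,"dz":0,"wx":0,"wy":0,"wz":0},
  {"dx":-1,"dy":0,"dz":0,"wx":0,"wy":0,"wz":0},
  {"dx":-1,"dy":0,"dz":0,"wx":0,"wy":0,"wz":0},
  {"dx":-1,"dy":0,"dz":0,"wx":0,"wy":0,"wz":0},
  {"dx":-1,"dy":0,"dz":0,"wx":0,"wy":0,"wz":0},
  {"dx":-1,"dy":0,"dz":0,"wx":0,"wy":0,"wz":0},
  {"dx":-1,"dy":1,"dz":0,"wx":0,"wy":0,"wz":0},
  {"dx":-0.7,"dy":1,"dz":0.1,"wx":0,"wy":0,"wz":0},
  {"dx":0,"dy":1,"dz":0.1,"wx":0,"wy":0,"wz":0},
  {"dx":0,"dy":1,"dz":0.1,"wx":0,"wy":0,"wz":0},
  {"dx":0,"dy":1,"dz":0.1,"wx":0,"wy":0,"wz":0},
  {"dx":0,"dy":1,"dz":0.1,"wx":0,"wy":0,"wz":0},
  {"dx":0,"dy":1,"dz":0,"wx":0,"wy":0,"wz":0},
  {"dx":0,"dy":1,"dz":0,"wx":0,"wy":0,"wz":0},
  {"dx":0,"dy":1,"dz":0,"wx":0,"wy":0,"wz":0},
  {"dx":0,"dy":1,"dz":0,"wx":0,"wy":0,"wz":0},
  {"dx":0,"dy":0,"dz":0,"wx":0,"wy":0,"wz":0},
  {"dx":0,"dy":0,"dz":0,"wx":0,"wy":0,"wz":0},
], fingers=-0.1)

```text
time_s: 12.5
tcp_pos: [0.5425, -0.2133, 0.1892]
eef_rot: [53.5, 89.9, -122.3]
contact_force: [-1.0, 0.4, -0.3]
gripper_width: 0.0481
```

Run:
```python
from h import *
go([.5415,-.19,.17],-86)
p,d,m=cap('wrist','w7')
for q,h in [('cover_grip',.034),('cover',.004),('hole_a',.008),('bush_center',.032),('bush',.014)]:
    for o in r.spot_point('wrist',q)[:3]: print(q,np.round(o['centre'],1),round(o['score'],2),onz(m,[o['centre']],h).round(4))
```

```text
t 12.5 tcp [ 0.5425 -0.2133  0.1892] units [ 0.96 -1.17 -0.04] F [-1.05  0.44 -0.34] w 0.0481
turn units [ 0.04  0.01 -0.02]
y [ 0.0727 -0.9974  0.0014] z [-0.9974 -0.0727  0.001 ] yaw -85.83
cover_grip [258.1 195.7] 0.84 [[ 0.5461 -0.1903  0.034 ]]
cover_grip [443.5  48.2] 0.3 [[ 0.684  -0.3376  0.034 ]]
cover [264.7 190.1] 0.94 [[ 0.545 -0.195  0.004]]
cover [ 78.7 182.6] 0.23 [[ 0.5395 -0.0044  0.004 ]]
hole_a [253.9 131.4] 0.75 [[ 0.6022 -0.1816  0.008 ]]
hole_a [261.  241.5] 0.61 [[ 0.4907 -0.1944  0.008 ]]
bush_center [ 62.6 186.6] 0.97 [[ 0.5415 -0.0054  0.032 ]]
bush [ 76.1 185.9] 0.75 [[ 0.5384 -0.0075  0.014 ]]
```

View pics/w7.png

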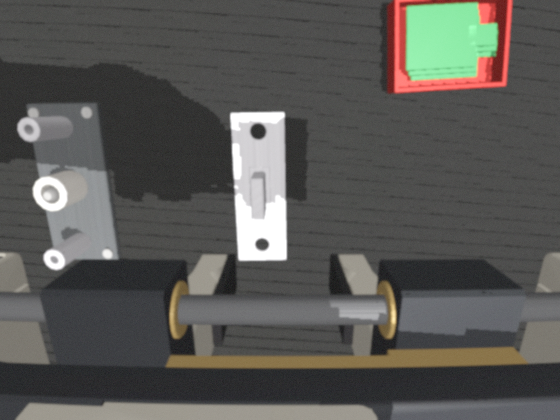

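The bush sits down on the post at about (60,190), with the tip showing through its bore. The cover's holes are at (258,131) and (261,244).

Run:
```python
from h import *
z=np.load('pics/w7.npz'); m={k:z[k] for k in ['R','t','cx','cy','dist','vertical_fov']}
a=cv2.imread('pics/w7.png')
cv2.imwrite('pics/w7c.png',cv2.resize(a[105:270,215:310],None,fx=3.6,fy=3.6,interpolation=3))
P=onz(m,[[258,131],[261.7,243.5]],.007); d=P[0]-P[1]; print(P,P.mean(0),np.linalg.norm(d),np.degrees(np.arctan2(d[1],d[0])))
print('bushtop',onz(m,[[51,192.5]],.05), onz(m,[[31,128.5],[55.5,259.5]],.062))
```

```text
[[ 0.60282666 -0.18536118  0.007     ]
 [ 0.48810781 -0.19521752  0.007     ]] [ 0.54546723 -0.19028935  0.007     ] 0.11514149609553072 4.910644799203755
bushtop [[ 0.54000382 -0.00588779  0.05      ]] [[ 0.59637554 -0.00356199  0.062     ]
 [ 0.48039955 -0.01024418  0.062     ]]
```

View pics/w7c.png

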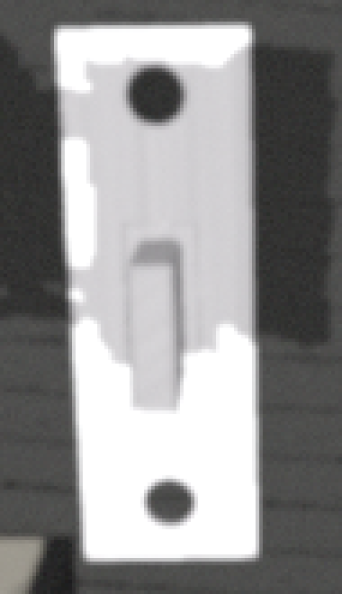

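arm_command([
  {"dx":0.3,"dy":-0.7,"dz":-0.2,"wx":-0.15,"wy":0,"wz":0},
  {"dx":0.9,"dy":-0.5,"dz":0,"wx":0,"wy":0,"wz":0},
  {"dx":1,"dy":0,"dz":0,"wx":0,"wy":0,"wz":0},
  {"dx":1,"dy":0,"dz":0,"wx":0,"wy":0,"wz":0},
  {"dx":1,"dy":0,"dz":0,"wx":0,"wy":0,"wz":0},
  {"dx":0.8,"dy":0,"dz":0,"wx":0,"wy":0,"wz":0},
  {"dx":0,"dy":0,"dz":0,"wx":0,"wy":0,"wz":0},
  {"dx":0,"dy":0,"dz":0,"wx":0,"wy":0,"wz":0},
])

```text
time_s: 13.47
tcp_pos: [0.5479, -0.1819, 0.0893]
eef_rot: [157.2, 89.6, -17.3]
contact_force: [0.5, -0.8, 0.4]
gripper_width: 0.0482
```

Run:
```python
from h import *
go([.5453,-.19,.026],-85.1)
p,d,m=cap('wrist','w8')
go([.5453,-.19,.026],-85.1)
```

```text
t 13.47 tcp [ 0.5479 -0.1819  0.0893] units [3.17 0.38 0.19] F [ 0.54 -0.79  0.4 ] w 0.0482
turn units [ 0.13 -0.08 -0.03]
y [ 0.0959 -0.9954  0.0028] z [-0.9954 -0.0959 -0.0066] yaw -84.5
t 13.52 tcp [ 0.5478 -0.1819  0.0894] units [3.17 0.39 0.19] F [-0.44 -0.53  0.08] w 0.0482
turn units [ 0.13 -0.08 -0.03]
y [ 0.0956 -0.9954  0.0026] z [-0.9954 -0.0956 -0.0066] yaw -84.52
```

View pics/w8.png

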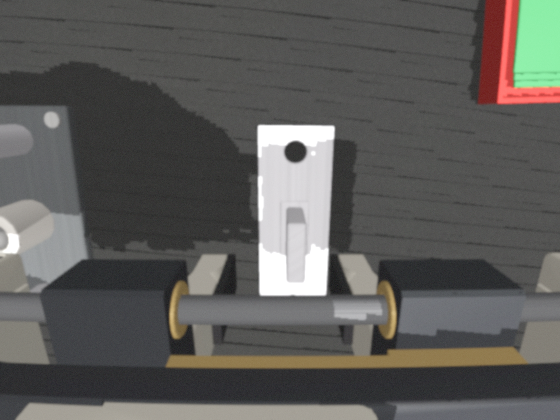

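The plate now lies between the fingers, with its far hole at (295,152) and its rib at (295,240).

Run:
```python
from h import *
z=np.load('pics/w8.npz'); m={k:z[k] for k in ['R','t','cx','cy','dist','vertical_fov']}
print(onz(m,[[295,152]],.007), 'corners',onz(m,[[258.5,127],[332.5,126],[259.5,293],[327,294]],.008))
print('rib end top far/near',onz(m,[[295.5,209],[295.5,281]],.048))
```

```text
[[ 0.6023542  -0.18506294  0.007     ]] corners [[ 0.61645986 -0.15928835  0.008     ]
 [ 0.62181837 -0.20789304  0.008     ]
 [ 0.49409278 -0.16932562  0.008     ]
 [ 0.49807024 -0.22080527  0.008     ]]
rib end top far/near [[ 0.57376327 -0.18682842  0.048     ]
 [ 0.52755019 -0.19179614  0.048     ]]
```

arm_command([
  {"dx":0.3,"dy":0.4,"dz":0.2,"wx":0.05,"wy":-0.1,"wz":-0.03},
  {"dx":0.8,"dy":0.05,"dz":0.05,"wx":0,"wy":0,"wz":0},
  {"dx":0.8,"dy":0,"dz":0,"wx":0,"wy":0,"wz":0},
  {"dx":0.6,"dy":0,"dz":0,"wx":0,"wy":0,"wz":0},
  {"dx":0.2,"dy":0,"dz":0,"wx":0,"wy":0,"wz":0},
  {"dx":0,"dy":0,"dz":0,"wx":0,"wy":0,"wz":0},
  {"dx":0,"dy":0,"dz":0,"wx":0,"wy":0,"wz":0},
])

```text
time_s: 14.1
tcp_pos: [0.5485, -0.1939, 0.0407]
eef_rot: [167.1, 89.5, -7.6]
contact_force: [0.5, -0.4, 0.3]
gripper_width: 0.0484
```

Run:
```python
from h import *
go([.545,-.19,.026],-84.8)
```

```text
t 14.1 tcp [ 0.5485 -0.1939  0.0407] units [ 0.74 -0.21  0.16] F [ 0.48 -0.42  0.34] w 0.0484
turn units [ 0.03 -0.11 -0.03]
y [ 0.0927 -0.9957  0.0021] z [-0.9957 -0.0927 -0.0091] yaw -84.68
```

arm_command([
  {"dx":0.4,"dy":-0.21,"dz":0.16,"wx":0,"wy":-0.12,"wz":-0.03},
  {"dx":0.3,"dy":0,"dz":0,"wx":0,"wy":0,"wz":0},
  {"dx":0,"dy":0,"dz":0,"wx":0,"wy":0,"wz":0},
  {"dx":0,"dy":0,"dz":0,"wx":0,"wy":0,"wz":0},
])

```text
time_s: 14.43
tcp_pos: [0.5463, -0.1899, 0.0281]
eef_rot: [178.0, 89.8, 3.4]
contact_force: [0.6, -1.3, -0.2]
gripper_width: 0.0482
```

Run:
```python
from h import *
go([.545,-.19,.026],-84.8)
```

```text
t 14.43 tcp [ 0.5463 -0.1899  0.0281] units [ 0.11 -0.    0.07] F [ 0.62 -1.31 -0.19] w 0.0482
turn units [ 0.03 -0.03 -0.  ]
y [ 9.280e-02 -9.957e-01  1.000e-04] z [-0.9957 -0.0928 -0.0026] yaw -84.67
```

arm_command([
  {"dx":0.1,"dy":0,"dz":0.07,"wx":0,"wy":-0.03,"wz":0},
  {"dx":0,"dy":0,"dz":0,"wx":0,"wy":0,"wz":0},
  {"dx":0,"dy":0,"dz":0,"wx":0,"wy":0,"wz":0},
  {"dx":0,"dy":0,"dz":0,"wx":0,"wy":0,"wz":0},
  {"dx":0,"dy":0,"dz":0,"wx":0,"wy":0,"wz":0},
  {"dx":0,"dy":0,"dz":0,"wx":0,"wy":0,"wz":0},
  {"dx":0,"dy":0,"dz":0,"wx":0,"wy":0,"wz":0},
  {"dx":0,"dy":0,"dz":0,"wx":0,"wy":0,"wz":0},
  {"dx":0,"dy":0,"dz":0,"wx":0,"wy":0,"wz":0},
], fingers=1, force=35)

```text
time_s: 15.18
tcp_pos: [0.5453, -0.1899, 0.0266]
eef_rot: [166.2, 89.9, -8.4]
contact_force: [-0.4, 0.1, 0.3]
gripper_width: 0.0117
```

Run:
```python
from h import *
go([.545,-.19,.026],-84.8)
```

```text
t 15.18 tcp [ 0.5453 -0.1899  0.0266] units [0.03 0.   0.02] F [-0.43  0.14  0.31] w 0.0117
turn units [ 0.03 -0.01 -0.  ]
y [ 9.330e-02 -9.956e-01  3.000e-04] z [-0.9956 -0.0933 -0.0012] yaw -84.64
```

arm_command([
  {"dx":-0.5,"dy":0,"dz":0,"wx":0,"wy":0,"wz":0},
  {"dx":-0.8,"dy":0,"dz":0,"wx":0,"wy":0,"wz":0},
  {"dx":-1,"dy":0,"dz":0,"wx":0,"wy":0,"wz":0},
  {"dx":-1,"dy":0,"dz":0,"wx":0,"wy":0,"wz":0},
  {"dx":-1,"dy":0,"dz":0,"wx":0,"wy":0,"wz":0},
  {"dx":-1,"dy":0,"dz":0,"wx":0,"wy":0,"wz":0},
  {"dx":-0.8,"dy":0,"dz":0,"wx":0,"wy":0,"wz":0},
  {"dx":0,"dy":0,"dz":0,"wx":0,"wy":0,"wz":0},
  {"dx":0,"dy":0,"dz":0,"wx":0,"wy":0,"wz":0},
])

```text
time_s: 15.93
tcp_pos: [0.5426, -0.1898, 0.1573]
eef_rot: [-12.1, 89.8, 173.2]
contact_force: [0.4, -0.6, -1.9]
gripper_width: 0.0118
```

Run:
```python
from h import *
p,d,m=cap('wrist','w9')
go([.5384,-.0042,.14],-86)
print(proj(m,[[0.6,-.2,.1]]))
```

```text
t 15.98 tcp [ 0.5428 -0.19    0.1574] units [ 0.87 -9.27 -0.64] F [-0.56 -0.14 -1.06] w 0.0114
turn units [0.29 0.03 0.  ]
y [ 9.270e-02 -9.957e-01 -3.000e-04] z [-0.9957 -0.0927  0.0027] yaw -84.68
[[308.69306023 151.57418358]]
```

View pics/w9.png

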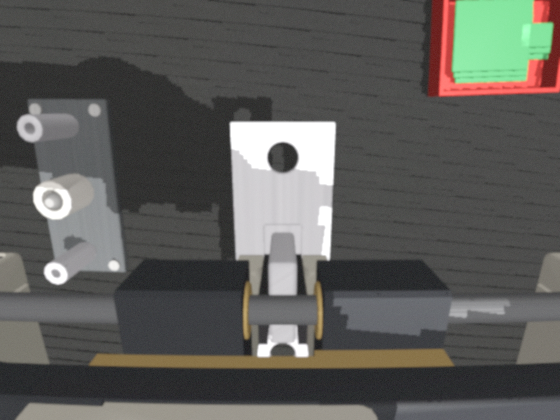

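The plate is lifted level, with its far hole at (283,157) and its near hole partly visible at (283,352). The bush is unmoved on the post at (55,200).

Run:
```python
from h import *
z=np.load('pics/w9.npz'); m={k:z[k] for k in ['R','t','cx','cy','dist','vertical_fov']}
p=np.array([.5428,-.19,.1574]); 
# hole outline fit: visible dark in white
P=onz(m,[[283,157],[284,353]],p[2]-.0186); print(P-p, P.mean(0)-p, np.degrees(np.arctan2(*(P[0]-P[1])[[1,0]])), np.linalg.norm(P[0]-P[1]))
C=onz(m,[[230.5,122.5],[335,122.5],[235,255],[331.5,258]],p[2]-.0186);print(C-p)
a=cv2.imread('pics/w9.png')
cv2.imwrite('pics/w9c.png',cv2.vconcat([cv2.resize(a[115:200,220:345],None,fx=4,fy=4,interpolation=3),cv2.resize(a[330:375,220:345],None,fx=4,fy=4,interpolation=3)]))
```

```text
[[ 0.05744271  0.00552315 -0.0186    ]
 [-0.05713363 -0.00574605 -0.0186    ]] [ 0.00015454 -0.00011145 -0.0186    ] 5.617281790139376 0.11512920466427808
[[ 0.07145949  0.03189544 -0.0186    ]
 [ 0.07604206 -0.017563   -0.0186    ]
 [ 0.0033718   0.02619938 -0.0186    ]
 [ 0.00642211 -0.02527458 -0.0186    ]]
```

View pics/w9c.png

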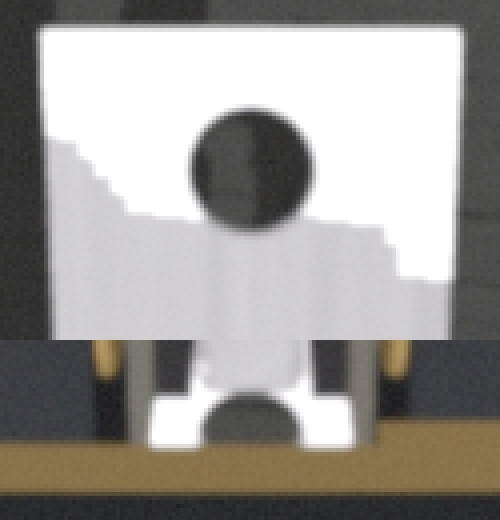

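arm_command([
  {"dx":0,"dy":-0.5,"dz":-0.1,"wx":0.25,"wy":0,"wz":0},
  {"dx":0,"dy":-0.9,"dz":-0.1,"wx":0.1,"wy":0,"wz":0},
  {"dx":0,"dy":-1,"dz":-0.1,"wx":0,"wy":0,"wz":0},
  {"dx":0,"dy":-1,"dz":-0.1,"wx":0,"wy":0,"wz":0},
  {"dx":0,"dy":-1,"dz":0,"wx":0,"wy":0,"wz":0},
  {"dx":0,"dy":-1,"dz":0,"wx":0,"wy":0,"wz":0},
  {"dx":0,"dy":-1,"dz":0,"wx":0,"wy":0,"wz":0},
  {"dx":0,"dy":-1,"dz":0,"wx":0,"wy":0,"wz":0},
  {"dx":0,"dy":-0.6,"dz":0,"wx":0,"wy":0,"wz":0},
  {"dx":0,"dy":0,"dz":0,"wx":0,"wy":0,"wz":0},
  {"dx":0,"dy":0,"dz":0,"wx":0,"wy":0,"wz":0},
])

```text
time_s: 16.9
tcp_pos: [0.5324, -0.0241, 0.1452]
eef_rot: [1.0, 88.7, -175.6]
contact_force: [0.4, -0.3, -1.1]
gripper_width: 0.0118
```

Run:
```python
from h import *
go([.5384,-.0042,.0966],-86.3)
```

```text
t 16.9 tcp [ 0.5324 -0.0241  0.1452] units [ 2.42 -0.98 -0.41] F [ 0.42 -0.25 -1.15] w 0.0118
turn units [-0.07  0.29 -0.  ]
y [ 5.920e-02 -9.982e-01  4.000e-04] z [-0.998  -0.0592  0.0231] yaw -86.61
```

arm_command([
  {"dx":-0.1,"dy":-0.6,"dz":-0.3,"wx":-0.07,"wy":0.3,"wz":0},
  {"dx":0,"dy":-0.4,"dz":-0.1,"wx":0,"wy":0,"wz":0},
  {"dx":0,"dy":0,"dz":0,"wx":0,"wy":0,"wz":0},
  {"dx":0,"dy":0,"dz":0,"wx":0,"wy":0,"wz":0},
])

```text
time_s: 17.23
tcp_pos: [0.5383, -0.0051, 0.1452]
eef_rot: [25.4, 89.8, -151.0]
contact_force: [-0.9, 0.0, -2.1]
gripper_width: 0.0121
```

Run:
```python
from h import *
go([.5384,-.0042,.0966],-86.3)
```

```text
t 17.23 tcp [ 0.5383 -0.0051  0.1452] units [ 2.43 -0.05 -0.02] F [-0.94  0.04 -2.08] w 0.0121
turn units [-0.01  0.04 -0.02]
y [ 0.0636 -0.998   0.0015] z [-0.998  -0.0636  0.0031] yaw -86.35
```

arm_command([
  {"dx":0.4,"dy":-0.05,"dz":0,"wx":0,"wy":0.04,"wz":0},
  {"dx":0.5,"dy":0,"dz":0,"wx":0,"wy":0,"wz":0},
  {"dx":0.5,"dy":0,"dz":0,"wx":0,"wy":0,"wz":0},
  {"dx":0.3,"dy":0,"dz":0,"wx":0,"wy":0,"wz":0},
  {"dx":0,"dy":0,"dz":0,"wx":0,"wy":0,"wz":0},
  {"dx":0,"dy":0,"dz":0,"wx":0,"wy":0,"wz":0},
])

```text
time_s: 17.73
tcp_pos: [0.5368, -0.0068, 0.1058]
eef_rot: [30.3, 89.7, -146.2]
contact_force: [0.4, -0.2, -1.0]
gripper_width: 0.0114
```

Run:
```python
from h import *
go([.5384,-.0042,.0966],-86.3)
```

```text
t 17.73 tcp [ 0.5368 -0.0068  0.1058] units [ 0.46 -0.13 -0.09] F [ 0.45 -0.23 -1.02] w 0.0114
turn units [-0.05  0.05 -0.03]
y [ 0.0607 -0.9982  0.0023] z [-0.9981 -0.0607  0.0039] yaw -86.52
```

arm_command([
  {"dx":0.2,"dy":-0.13,"dz":-0.09,"wx":-0.05,"wy":0.05,"wz":-0.03},
  {"dx":0.2,"dy":0,"dz":0,"wx":0,"wy":0,"wz":0},
  {"dx":0,"dy":0,"dz":0,"wx":0,"wy":0,"wz":0},
  {"dx":0,"dy":0,"dz":0,"wx":0,"wy":0,"wz":0},
])

```text
time_s: 18.07
tcp_pos: [0.5389, -0.0039, 0.097]
eef_rot: [-154.3, 90.0, 29.4]
contact_force: [-0.3, 0.0, -1.2]
gripper_width: 0.012
```

Run:
```python
from h import *
go([.5384,-.0042,.0966],-86.3)
cap('wrist','w10');cap('side','s10');p,d,m=cap('top','t10')
go([.5384,-.0042,.0966],-86.3)
a=cv2.imread('pics/s10.png')[160:230,190:310]
cv2.imwrite('pics/s10c.png',cv2.resize(a,None,fx=6.6,fy=6.6,interpolation=3))
a=cv2.imread('pics/t10.png')[150:235,280:400]
cv2.imwrite('pics/t10c.png',cv2.resize(a,None,fx=6,fy=6,interpolation=3))
```

```text
t 18.07 tcp [ 0.5389 -0.0039  0.097 ] units [0.02 0.01 0.03] F [-0.34  0.02 -1.21] w 0.012
turn units [ 0.01 -0.01  0.  ]
y [ 6.510e-02 -9.979e-01 -3.000e-04] z [-9.979e-01 -6.510e-02 -6.000e-04] yaw -86.27
t 18.22 tcp [ 0.5389 -0.0039  0.0972] units [0.03 0.01 0.03] F [ 0.09  0.38 -1.94] w 0.0119
turn units [ 0.01 -0.01  0.  ]
y [ 6.500e-02 -9.979e-01 -3.000e-04] z [-9.979e-01 -6.500e-02 -8.000e-04] yaw -86.27
```

View pics/w10.png

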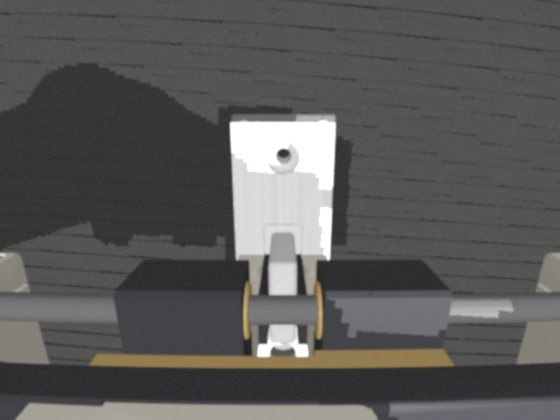

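View pics/s10c.png

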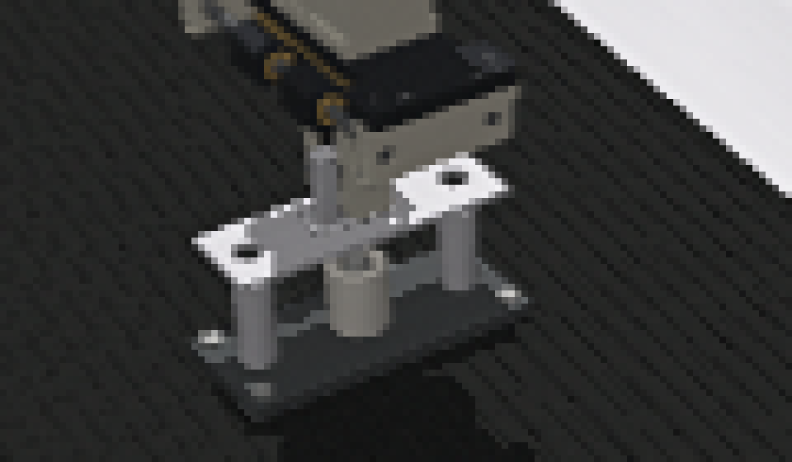

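View pics/t10c.png

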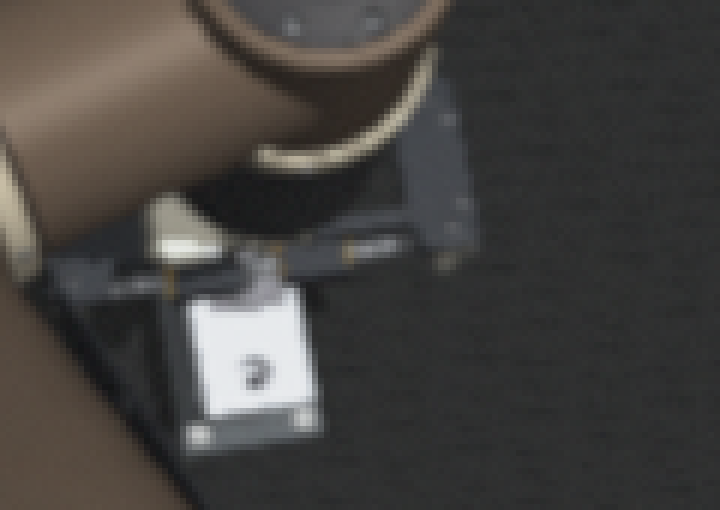

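Run:
```python
from h import *
z=np.load('pics/w10.npz'); m={k:z[k] for k in ['R','t','cx','cy','dist','vertical_fov']}
a=cv2.imread('pics/w10.png')
big=cv2.resize(a[130:185,245:320],None,fx=8,fy=8,interpolation=3)
p=np.array([.5389,-.0039,.0971]); th=np.radians(3.8);u=np.array([np.cos(th),np.sin(th),0])
t=np.linspace(0,2*np.pi,60)
def circ(img,c,rr,col,x0,y0):
    q=proj(m,np.c_[c[0]+rr*np.cos(t),c[1]+rr*np.sin(t),0*t+c[2]]);cv2.polylines(img,[((q-[x0,y0]+.5)*8).astype(np.int32)],True,col,1)
b2=cv2.resize(a[335:365,245:320],None,fx=8,fy=8,interpolation=3)
for s in (1,-1):
  for img,x0,y0 in ((big,245,130),(b2,245,335)):
    pl=p+s*.058*u; 
    circ(img,pl-[0,0,.0186],.008,(0,255,0),x0,y0); circ(img,pl-[0,0,.0226],.008,(0,160,0),x0,y0)
    c=np.array([.5384,-.0042,.062])+s*.058*u; circ(img,c,.004,(0,0,255),x0,y0); circ(img,c,.010,(255,0,0),x0,y0)
cv2.imwrite('pics/w10c.png',cv2.vconcat([big,b2*0+b2][:2]))
```

```text
(no output)
```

View pics/w10c.png

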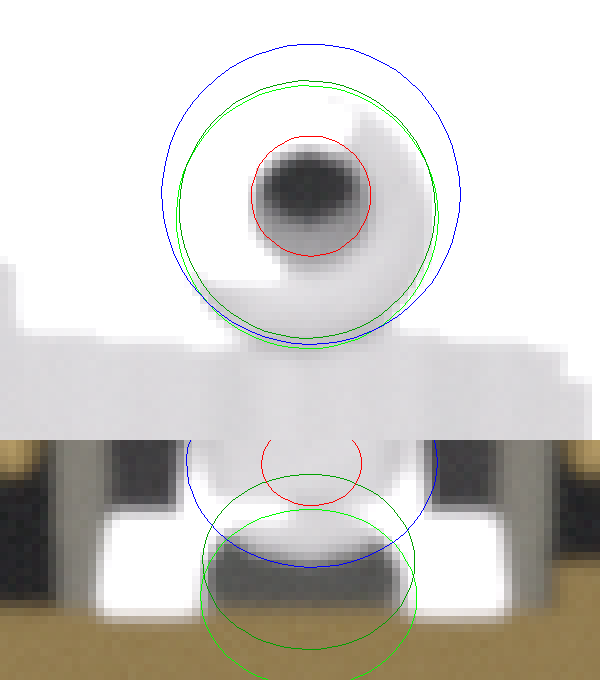

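Through the far hole, the thread mouth is fully visible within about 1 mm of the prediction, and the near pillar edge agrees too. The side view shows clear space under the plate. I let it settle briefly, check once more and hand in.

arm_command([
  {"dx":0,"dy":0,"dz":0.02,"wx":0,"wy":0,"wz":0},
  {"dx":0,"dy":0,"dz":0,"wx":0,"wy":0,"wz":0},
  {"dx":0,"dy":0,"dz":0,"wx":0,"wy":0,"wz":0},
  {"dx":0,"dy":0,"dz":0,"wx":0,"wy":0,"wz":0},
])

```text
time_s: 18.55
tcp_pos: [0.5389, -0.0038, 0.0981]
eef_rot: [-163.5, 89.9, 20.2]
contact_force: [0.1, -1.1, -1.9]
gripper_width: 0.0119
```

Run:
```python
from h import *
go([.5384,-.0042,.0966],-86.3)
print(r.close_job())
```

```text
t 18.55 tcp [ 0.5389 -0.0038  0.0981] units [0.07 0.02 0.03] F [ 0.06 -1.12 -1.92] w 0.0119
turn units [ 0.01 -0.03  0.01]
y [ 6.520e-02 -9.979e-01 -7.000e-04] z [-0.9979 -0.0652 -0.0024] yaw -86.26
the job is handed in; nothing more can be done
None
```

The white bush (measured 31–32 mm across) is down on the post and released. The cover plate is held level over the pillars, and I handed the job in at 18.6 s while still holding it. No verdict is reported back.

- **Bush:** the arm felt about 15 N when the bush met the foot, at the expected height. Later wrist pictures show it still down on the post, and the last side picture shows it clear beneath the plate.
- **Plate position:** the tool centre, which the plate centre matched within about 0.2 mm, was about 0.6 mm from the housing axis I had measured. The tool was level to within 0.2°.
- **Plate height:** the underside was about 13.5 mm above the pillar tops, slightly over the centimetre you asked for, because the arm rose about 1 mm as it settled.
- **Grip:** the fingers stood at 11.9 mm on the 12 mm rib with a 35 N grip setting. The vertical force was only about the plate's weight, so nothing suggests contact with the housing.
- **Holes:** the far threaded hole showed fully through its plate hole, within about 1 mm of where I predicted. The gripper partly hid the near one, so I checked it only by the pillar's visible edge and the geometry.
- **Disagreement:** my estimates of the foot's direction ranged from about 3.3° to 5.9°. I used 3.7°, backed by the close views; each degree of error shifts a hole by about 1 mm.
- **Other things on the shelf:** I did not touch the canister, applicator or tag sleeve with any planned move, though I did not re-measure their positions at the end.

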